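Put a culture dish under the sprung camera stand

ROBOT

A 6-joint arm with a two-finger parallel gripper is mounted at the origin on the work surface. World frame = base frame: x ahead of the robot, y to its left, z up, the work surface at z = 0. Lengths are in mm, angles in rad, forces in N, time in s.
With the tool pointing down it reaches from about 300 to 775 mm from the base axis. Payload 14.6 kg.
Tool frame: the origin (TCP) lies between the finger pads; the fingertips stand manip.tip_reach ahead of it and the grasp point (between the pads) lies 5 mm behind it (manip.tip_reach is the distance from the TCP to the fingertips, in mm); z points along the fingers, y is the line along which they close (so a half turn about z gives the same grasp; the last joint's range is limited). The gripper opens to 94 mm and grips with 3 to 60 N. Pads are 16 mm wide; open, the fingers measure 119 mm over their backs; the gripper's body (75 mm by 177 mm) begins 78 mm behind the grasp point.
Start: joints at [1.088, 0.3, 1.521, -0, 1.321, -0.067], TCP at [222.153, 503.127, 219.446] pointing down, gripper open.
Joint ranges: [-3.03, 3.03], [-0.79, 2.21], [0.23, 2.52], [-1.04, 4.18], [0, 3.07], [-2.55, 2.55]. Speed limits (rad/s): [2.22, 2.22, 2.57, 3.14, 3.14, 3.14].

INTERFACE

Orientations are given as [roll, pitch, yaw] about the fixed x, y, z axes, in that order (R = Rz(yaw) Ry(pitch) Rx(roll)).
In Python, from cell import manip gives the robot as it stands. The module is installed in compiled form; this text tells all that it offers.
- The arm moves only by the shell command python3 -m creep 'ROWS' [FORCE]. ROWS is JSON, a list of rows, each a list of 3 entries, a list of its own where there are three numbers: the opening, from -1 (shut) to 1 (fully open), then the shift along the tool's x, y, z in cm, then the turn about the tool's z in units of 5 degrees (1.0 is 5 degrees). In form: [[grip, [tx, ty, tz], roll], ...]. A call has 1 to 12 rows; each row is the pose to reach, as a shift and turn from the pose commanded when the call began, along the tool's axes at that moment; what a row does not reach only later rows make up. A row lasts 1/10 s, in which the tool goes at most 50 mm and 8.59 degrees, less where a joint would pass 70% of its speed; a pose out of reach is approached as far as the arm can. A call with a gripper value outside its range is refused whole. The fingers move at their own pace and stop on an object; FORCE is the grip in N (left out, the last holds). Time passes only in rows, so rows that repeat a pose let the fingers close. It gives the time, the measured TCP pose, the force, the opening and the grip force at its end, in the units of the state.
- manip.read_state(): the state, without advancing time (a new reading comes with each control period).
- manip.camera(name): name is "side" or "top" or "wrist"; returns the picture (400x640x3 uint8, red, green, blue); there is no depth.
- manip.camera_params(name): a dict with "fovy" (degrees; the focal length in pixels is half the picture's height over the tangent of half this angle, whatever the lens; pixels are square), "cx", "cy" (the principal point, pixels), "origin" and "attitude" of the camera in the world. Camera axes: x right, y down, z forward; pixel columns grow to the right and rows downward; lengths in mm; the calibration is good to about 2 mm. The wrist camera is an equidistant fisheye: a pixel r from the principal point sees the ray r / f radians off the axis. A picture is of the moment at which its call begins: read the wrist's pose just before it. camera_params takes no time and is no camera call; for the wrist camera it gives the pose at the moment of the call.
- manip.sign_off(): hands the job in; it is judged then, once.
The state is a dict: "clock": time; "joints": joint angles; "qd": joint speeds; "effort": joint torques, N m; "eef_pos": TCP position; "eef_rot": TCP orientation; "wrist_force": force on the tool from outside, world axes, zero at the start; "moment": the same for the moment, N m; "finger_gap": finger opening in mm; "finger_force": force on a finger pad.
Only numpy, scipy, OpenCV 4.12 (cv2) and the standard library are available. Lean on these libraries where they do the work, as an engineer would, in place of code of your own. Each camera call takes 0.05 s, during which the arm holds its last target. There are 200 camera calls.

TASK

Get the small culture dish ready for its photograph: set it flat on the base plate of the camera stand and slide it gently fully home, so that it touches both steel locating pegs, and let go of it. Then swing the sprung camera arm down over it, pushing gently near its free end until it tips past dead centre and snaps down onto its lower stop by itself; do not lean on the arm, and leave the dish home and everything else where it is.

Things in the scene. Friction and masses are not known exactly. Their poses are not given: they have to be found in the camera images.
- dish: the small culture dish with lid, clear plastic with cream agar inside, 60 mm diameter, 15 mm high, about 30 g, smooth (friction about 0.3); the only small one (the other dishes are 90 mm wide). Lies flat on the bench at the start. Origin: centre of its underside, z up.
- stand: the dish camera stand, screwed to the bench: white base plate 320 x 180 mm, 12 mm thick, carrying hinge cheeks, spring strut and swinging arm. Origin: centre of the plate's underside; x points from the dish's place to the hinge, y along the hinge axis, z up. The cheeks and strut fill local x +40 to +175 mm, y within 32 mm, up to 135 mm high.
- dish_spot (a point): centre of the dish's place, on the plate's top face (12 mm above the bench): stand-local (-100, 0, 12) mm. A 60 mm dish that touches both pegs has its centre exactly here; it gets home by sliding in the stand's +x direction. Nothing else is near or above this place while the arm is up.
- peg_left (a point): foot, on the plate's top face, of one steel locating peg: 8 mm diameter, 16 mm high, stand-local (-78, 26) mm.
- peg_right (a point): foot, on the plate's top face, of the other peg: 8 mm diameter, 16 mm high, stand-local (-78, -26) mm.
- stand_hinge (a point): on the hinge axis of the arm, fixed to the stand: local (60, 0, 115) mm.
- stand_arm (a joint): camera arm angle, rad. 0: parked up, 80 deg above level, held by its spring. Grows as it swings down and out over the dish (towards stand -x); 1.396: level, on its rigid lower stop. The spring drives it back up until it tips, 0.02 to 0.12 rad before the lower stop (varies with the unknown head weight and friction); past that it snaps down by itself, stays, and the push falls to nothing.
- press_point (a point): where to push: middle of the camera head's flat back/top face (back when up, top when down; 54 mm wide, from 126 mm to the arm's end 198 mm from the hinge), 178 mm along the arm from the hinge axis and 5 mm off its centre line. Square to the arm it takes about 5 N at the start, 7 to 10 N half way, then less; nearer the hinge more. The head is 28 mm thick, lens 10 mm more.
- lens_cap: bystander: a black round cap, 40 mm diameter, 8 mm high, loose on the rear of the base plate beside the hinge cheeks. Origin: centre of its underside.
- tape_roll: bystander: roll of tape, 68 mm diameter, 25 mm high, hole 38 mm. Origin: centre of its underside.
- sample_pot: bystander: white screw-cap pot, 57 mm diameter, 62 mm high. Origin: centre of its underside.
- dish_stack: bystander: stack of five 90 mm dishes, 78 mm high. Origin: centre of its underside.
- wide_dish: bystander: one 90 mm dish, 16 mm high. Origin: centre of its underside.
- marker: bystander: felt pen lying on the bench, 137 mm long, 14 mm thick. Origin: middle, underside.
Mind the look-alikes: they are no part of the job. What is shaped like the dish but black, pink or red is not meant.

How it is judged:
By the outcome, as a careful person would: the job done as asked, in the order asked, and still so for the second after the job is handed in, with the robot touching nothing.
It also fails if it takes over 72 s, if anything falls off the work surface, if the arm or the gripper's body presses on something with over 40 N, if the wrist force passes 120 N, or if a joint passes its speed limit or range.

## Working session

There is one attempt and no reset: what is moved stays moved. The work goes in short steps, Python scripts to look and compute and a shell command to move; the robot and the scene stay as the last step left them, time stands still between calls to the robot, and variables do not carry over. Pictures are saved under pics/ and viewed, at most 10 in all, crops included, and the job is handed in when it is done.

```bash
mkdir -p pics; python3 - <<'E'
from cell import manip
import cv2
print(manip.read_state(), manip.tip_reach)
for n in ["side","top","wrist"]:
    print(n, manip.camera_params(n))
    cv2.imwrite(f"pics/{n}0.png", manip.camera(n)[:,:,::-1])
E
```

```text
{'clock': 0.0, 'joints': array([ 1.08838382e+00,  3.00448835e-01,  1.52159202e+00,  1.11186086e-05,
        1.32071383e+00, -6.65776629e-02]), 'qd': array([-7.73735814e-04, -8.69659712e-05, -8.59020970e-04,  1.08097637e-03,
       -7.81571613e-04,  1.12685460e-03]), 'effort': array([ 9.89404543e-04, -5.31797469e+01, -3.52739453e+01,  7.08928448e-02,
        2.43160373e-02, -1.15025359e-04]), 'eef_pos': array([222.04504711, 502.90740813, 218.89391353]), 'eef_rot': array([-3.14043391e+00, -8.80537572e-05,  2.72575500e+00]), 'wrist_force': array([ 0.0614842 , -0.34201503,  0.22761354]), 'moment': array([ 0.00122297,  0.07747936, -0.0260838 ]), 'finger_force': 0.0, 'finger_gap': 94.51039854484769} 14.0
side {'fovy': 53.91044321346717, 'cx': 316.86768759368755, 'cy': 202.10395823473075, 'origin': array([ 407.49748886, -973.08002087,  773.66838315]), 'attitude': array([-2.11499708,  0.02622565, -0.16033597])}
top {'fovy': 52.466886693724454, 'cx': 318.3567211810772, 'cy': 198.46228723115604, 'origin': array([ 461.07885571,  -29.53333947, 1214.36671593]), 'attitude': array([-3.08682361,  0.02336204, -1.58683578])}
wrist {'fovy': 65.70646984690485, 'cx': 317.51808236091625, 'cy': 201.21750974052358, 'origin': array([151.04287586, 533.36510074, 383.84660194]), 'attitude': array([2.87592129e+00, 1.04701594e-03, 1.15441163e+00])}
```

View pics/top0.png

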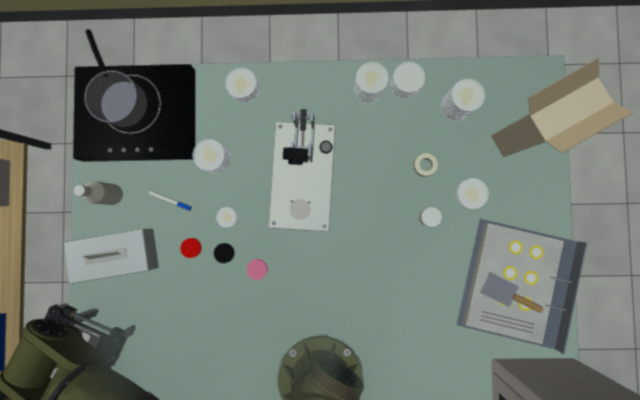

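View pics/side0.png

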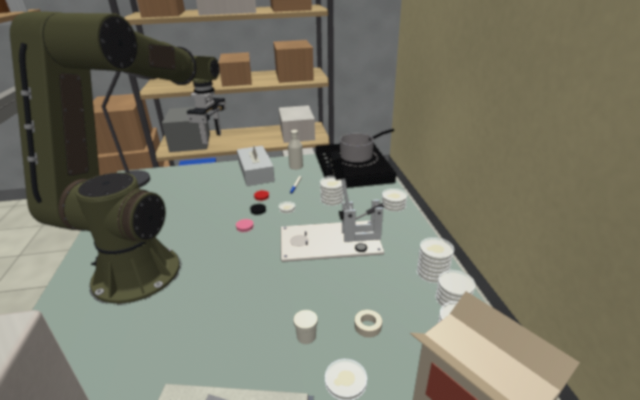

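The top view shows the small dish at about (226,217). The stand plate spans (270–335, 122–230) with its dish place at about (300,209), and the pot is at (431,217). Next I'll enlarge that area.

```bash
python3 - <<'E'
import cv2
im=cv2.imread("pics/top0.png")
c=im[100:245,190:365]
cv2.imwrite("pics/topc.png",cv2.resize(c,None,fx=4,fy=4,interpolation=cv2.INTER_CUBIC))
E
cat > h.py <<'E'
import numpy as np, cv2
from cell import manip
from scipy.spatial.transform import Rotation as R
def ray(n,u,v,p=None):
    p=p or manip.camera_params(n); f=200/np.tan(np.radians(p['fovy']/2))
    a=np.array([u-p['cx'],v-p['cy']])
    if n=='wrist':
        r=np.hypot(*a); t=r/f; d=np.r_[a/max(r,1e-9)*np.sin(t),np.cos(t)]
    else: d=np.r_[a/f,1]
    return p['origin'],R.from_euler('xyz',p['attitude']).apply(d)
def at(n,u,v,z,p=None):
    o,d=ray(n,u,v,p); return o+d*(z-o[2])/d[2]
def proj(n,P,p=None):
    p=p or manip.camera_params(n); f=200/np.tan(np.radians(p['fovy']/2))
    d=R.from_euler('xyz',p['attitude']).inv().apply(np.atleast_2d(P)-p['origin'])
    if n=='wrist':
        r=np.hypot(d[:,0],d[:,1]); t=np.arctan2(r,d[:,2]); q=d[:,:2]/r[:,None]*t[:,None]*f
    else: q=d[:,:2]/d[:,2:]*f
    return q+[p['cx'],p['cy']]
E
```

```text
(no output)
```

View pics/topc.png

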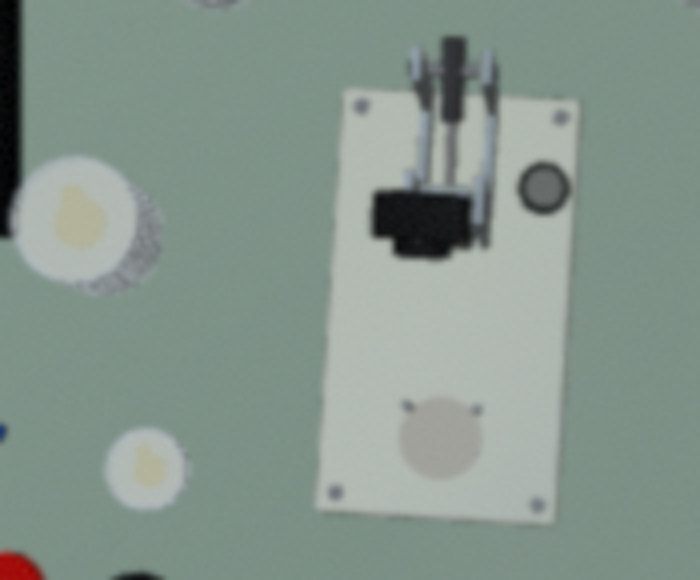

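The crop shows plate corners at (345,89), (579,101), (553,523) and (317,510), the grey dish place at (441,438), pegs at (408,406) and (476,410), and the dish at (146,468).

```bash
python3 - <<'E'
from h import *
np.set_printoptions(precision=1,suppress=True)
px=lambda u,v:(190+(u+.5)/4-.5,100+(v+.5)/4-.5)
C=[at('top',*px(*q),12) for q in [(345,89),(579,101),(553,523),(317,510)]]
for c in C: print(c)
print([np.linalg.norm(C[i]-C[(i+1)%4]) for i in range(4)])
m=sum(C)/4; ax=(C[0]+C[1]-C[2]-C[3])[:2]; yw=np.arctan2(ax[1],ax[0])
ay=(C[0]+C[3]-C[1]-C[2])[:2]; yw2=np.arctan2(-ay[0],ay[1])
print('stand',m,yw,yw2)
S=at('top',*px(441,438),12);print('spot',S,'pred',m[:2]+R.from_euler('z',yw).apply([-100,0,0])[:2])
print('pegs',at('top',*px(406,405),28),at('top',*px(478,409),28))
L=lambda x,y,yw=yw:m[:2]+R.from_euler('z',yw).apply([x,y,0])[:2]
print('pred pegs',L(-78,26),L(-78,-26))
for z in (0,8,15): print('dish',at('top',*px(146,468),z))
E=[at('top',*px(u,468),13) for u in (105,187)]; print('diam',np.linalg.norm(E[0]-E[1]))
print('red,black,pink',[at('top',*q,8)[:2] for q in [(191,247),(224,253),(257,269)]])
E
```

```text
[760.2 121.5  12. ]
[747.3 -54.   12. ]
[432.6 -29.1  12. ]
[444.9 145.6  12. ]
[np.float64(176.0214486539276), np.float64(315.70543021967876), np.float64(175.1208057986214), np.float64(316.2412360972259)]
stand [596.3  46.   12. ] -0.07757346930688414 -0.07192609251229688
spot [496.7  52.8  12. ] pred [496.6  53.7]
pegs [520.9  77.1  28. ] [517.   24.3  28. ]
pred pegs [520.5  78. ] [516.5  26.1]
dish [478.3 275.9   0. ]
dish [478.1 273.9   8. ]
dish [478.  272.2  15. ]
diam 61.30598243706776
red,black,pink [array([389.4, 379.5]), array([370.2, 280.7]), array([321.7, 182.6])]
```

```bash
cat >> h.py <<'E'
def delta(x,y,z,yaw=None):
    s=manip.read_state(); p=s['eef_pos']; r=R.from_euler('xyz',s['eef_rot'])
    d=r.inv().apply(np.array([x,y,z])-p)/10
    t=0 if yaw is None else -np.degrees((yaw-s['eef_rot'][2]+np.pi)%(2*np.pi)-np.pi)/5
    print('shift cm',d.round(2),'turn',round(t,2),'| clock',round(s['clock'],2),'F',s['wrist_force'].round(2),'gap',round(s['finger_gap'],1))
E
python3 -c "
from h import *
delta(478,273.5,110,3.067)"
```

```text
shift cm [-32.68 -10.64  10.91] turn -3.91 | clock 0.15 F [0.06 0.59 0.24] gap 93.8
```

```bash
python3 -m creep '[[1,[-32.7,-10.6,10.9],-3.9],[1,[-32.7,-10.6,10.9],-3.9],[1,[-32.7,-10.6,10.9],-3.9],[1,[-32.7,-10.6,10.9],-3.9],[1,[-32.7,-10.6,10.9],-3.9],[1,[-32.7,-10.6,10.9],-3.9],[1,[-32.7,-10.6,10.9],-3.9],[1,[-32.7,-10.6,10.9],-3.9],[1,[-32.7,-10.6,10.9],-3.9],[1,[-32.7,-10.6,10.9],-3.9],[1,[-32.7,-10.6,10.9],-3.9],[1,[-32.7,-10.6,10.9],-3.9]]' 8; python3 - <<'E'
from h import *
p=manip.camera_params('wrist'); im=manip.camera('wrist')
cv2.imwrite('pics/w1.png',im[:,:,::-1]); print(p, proj('wrist',[[478,273,15],[496.6,53.3,12]],p), manip.read_state()['eef_pos'],manip.read_state()['eef_rot'])
E
```

```text
clock: 1.35
eef_pos: [477.8, 275.2, 111.0]
eef_rot: [3.141, 0.001, 3.068]
wrist_force: [-0.3, 0.0, 0.5]
finger_gap: 93.8
finger_force: 0.0
{'fovy': 65.70646984690485, 'cx': 317.51808236091625, 'cy': 201.21750974052358, 'origin': array([400.34788959, 280.25929003, 275.85107257]), 'attitude': array([ 2.87527111e+00, -1.64234285e-04,  1.49646880e+00])} [[315.79372576 208.6985797 ]
 [114.89408915 237.66108159]] [477.92555389 275.04218656 110.94631797] [3.14116916e+00 5.89157354e-04 3.06765695e+00]
```

View pics/w1.png

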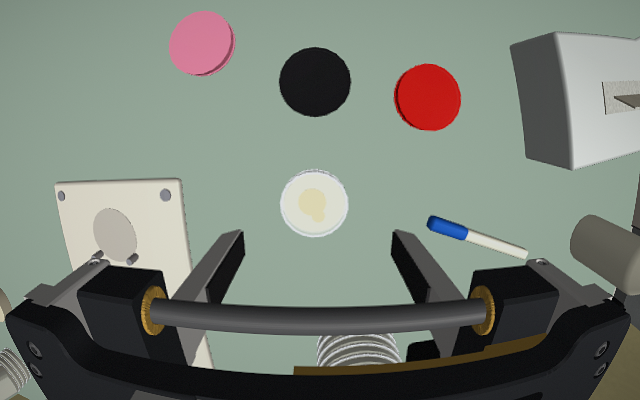

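The wrist view shows the clear dish at (314,203) and the stand's dish place at about (115,234).

```bash
python3 - <<'E'
from h import *
np.set_printoptions(precision=1,suppress=True)
im=cv2.imread('pics/w1.png')
print('dish z15',at('wrist',314,203,15),'z8',at('wrist',314,203,8))
print('edges',[at('wrist',*q,13)[:2] for q in [(280,203),(348.5,203),(314,169),(314,237)]])
print('spot',at('wrist',115,234.5,12))
E=[at('wrist',*q,12) for q in [(56,184),(183,178)]]; print('corners',E,np.arctan2(*(E[0]-E[1])[[0,1]]) )
d=at('wrist',314,203,11); delta(d[0],d[1],17,3.067)
E
```

```text
dish z15 [472.8 271.7  15. ] z8 [474.7 271.4   8. ]
edges [array([471.1, 241.6]), array([475.6, 302. ]), array([443.1, 273.9]), array([505.4, 269.1])]
spot [493.   54.6  12. ]
corners [array([429.2, -24.9,  12. ]), array([440.8, 152.4,  12. ])] -3.0762686355288262
shift cm [ 0.4 -0.4  9.4] turn 0.01 | clock 1.4 F [-0.8  1.2  0.2] gap 93.9
```

```bash
python3 -m creep '[[1,[0.2,-0.3,4],0],[1,[0.2,-0.3,7],0],[1,[0.2,-0.3,8.5],0],[1,[0.2,-0.3,9.3],0],[1,[0.2,-0.3,9.3],0],[0.2,[0.2,-0.3,9.3],0],[0,[0.2,-0.3,9.3],0],[0,[0.2,-0.3,9.3],0],[0,[0.2,-0.3,9.3],0],[0,[0.2,-0.3,9.3],0],[0,[0.2,-0.3,9.3],0],[0,[0.2,-0.3,9.3],0]]' 6
```

```text
clock: 2.6
eef_pos: [476.4, 271.3, 17.7]
eef_rot: [3.141, 0.0, 3.066]
wrist_force: [-1.0, -0.8, 5.1]
finger_gap: 59.4
finger_force: 6.0
```

```bash
python3 -m creep '[[0,[0,0,-2],0],[0,[0,0,-5],0],[0,[0,0,-6],0],[0,[0,0,-6],0],[0,[0,0,-6],0]]' ; python3 -c "
from h import *
delta(475,55.5,80,3.067)"
```

```text
clock: 3.1
eef_pos: [475.9, 271.0, 76.4]
eef_rot: [-3.141, -0.001, 3.066]
wrist_force: [-0.2, 0.1, -0.5]
finger_gap: 59.7
finger_force: 6.0
shift cm [ -1.54 -21.5   -0.35] turn -0.01 | clock 3.1 F [-0.19  0.07 -0.49] gap 59.7
```

```bash
python3 -m creep '[[0,[-0.3,-4,-0.3],0],[0,[-0.6,-8,-0.3],0],[0,[-0.9,-12,-0.3],0],[0,[-1.2,-16,-0.3],0],[0,[-1.4,-19,-0.3],0],[0,[-1.5,-21.5,-0.3],0],[0,[-1.5,-21.5,-0.3],0],[0,[-1.5,-21.5,-0.3],0],[0,[-1.5,-21.5,-0.3],0]]'; python3 - <<'E'
from h import *
p=manip.camera_params('wrist'); im=manip.camera('wrist')
cv2.imwrite('pics/w2.png',im[:,:,::-1]); print(p['origin'],manip.read_state()['eef_pos'])
E
```

```text
clock: 4.0
eef_pos: [474.8, 56.4, 79.8]
eef_rot: [-3.142, -0.001, 3.067]
wrist_force: [1.3, 1.2, 0.1]
finger_gap: 59.4
finger_force: 6.0
[397.56660505  61.66951094 244.81430784] [474.81887698  56.53378426  79.9839333 ]
```

View pics/w2.png

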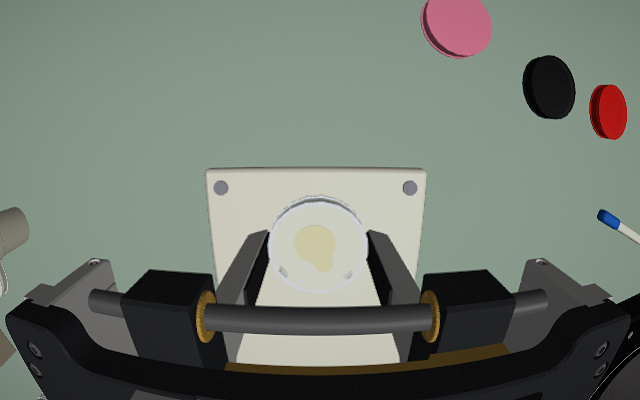

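The dish is held with its centre at about (318,245). The plate's near corners are at (206,170) and (426,170), and the peg tops may show through the lid at (283,272) and (353,272).

```bash
python3 - <<'E'
from h import *
np.set_printoptions(precision=1,suppress=True)
A,B=at('wrist',206,170,12),at('wrist',426,170,12)
print(A,B,np.linalg.norm(A-B)); m=(A+B)/2; u=(B-A)/np.linalg.norm(A-B); n=np.array([u[1],-u[0],0]); print('yaw',np.arctan2(n[1],n[0]),'spot',m+60*n)
print('pegs',[at('wrist',*q,28) for q in [(283,272),(353,272)]])
print('screws',at('wrist',221,188,13),at('wrist',410,188,13))
e=[at('wrist',*q,z) for q,z in [((268,245),77),((369,245),77)]]; print('dish width',e, 'near', at('wrist',318,200,80),'far',at('wrist',318,293,80))
E
```

```text
[428.3 -29.6  12. ] [441.5 144.6  12. ] 174.68659256466455
yaw -0.07530595890370863 spot [494.7  53.   12. ]
pegs [array([512.2,  25.6,  28. ]), array([516.3,  80.9,  28. ])]
screws [443.8 -18.6  13. ] [455.  130.7  13. ]
dish width [array([467.7,  26.9,  77. ]), array([472.2,  86.8,  77. ])] near [441.5  58.7  80. ] far [501.   54.2  80. ]
```

```bash
python3 -m creep '[[0,[0,-0.06,2],0],[0,[0,-0.06,3.5],0],[0,[0,-0.06,4.5],0],[0,[0,-0.06,4.8],0],[0,[0,-0.06,4.9],0],[0,[0,-0.06,4.98],0],[0,[0,-0.06,4.98],0],[0,[0,-0.06,4.98],0]]'
```

```text
clock: 4.85
eef_pos: [475.2, 55.1, 31.1]
eef_rot: [3.142, 0.001, 3.066]
wrist_force: [0.1, 0.2, -0.4]
finger_gap: 60.0
finger_force: 6.0
```

```bash
python3 -m creep '[[0,[0,0,0.05],0],[0,[0,0,0.1],0],[0,[0,0,0.12],0],[0,[0,0,0.12],0]]' 4; python3 -c "
from h import *
delta(475.2,55.1,29.7,3.067)"
```

```text
clock: 5.25
eef_pos: [475.1, 55.1, 29.6]
eef_rot: [3.142, 0.0, 3.066]
wrist_force: [-1.0, 0.4, 4.5]
finger_gap: 60.0
finger_force: 4.0
shift cm [-0.01  0.   -0.01] turn -0.01 | clock 5.25 F [-0.96  0.37  4.54] gap 60.0
```

```bash
python3 -m creep '[[0,[-0.2,0,-0.03],0],[0,[-0.4,0,-0.03],0],[0,[-0.6,0,-0.03],0],[0,[-0.8,0,-0.03],0],[0,[-1.0,0,-0.03],0],[0,[-1.2,0,-0.03],0],[0,[-1.4,0,-0.03],0],[0,[-1.5,0,-0.03],0],[0,[-1.5,0,-0.03],0]]'; python3 - <<'E'
from h import *
im=manip.camera('wrist')
cv2.imwrite('pics/w3.png',cv2.resize(im[150:330,200:440,::-1],None,fx=3,fy=3,interpolation=cv2.INTER_CUBIC))
E
```

```text
clock: 6.15
eef_pos: [490.0, 54.0, 29.7]
eef_rot: [-3.142, 0.0, 3.066]
wrist_force: [-0.3, -0.3, 0.1]
finger_gap: 59.6
finger_force: 4.0
```

View pics/w3.png

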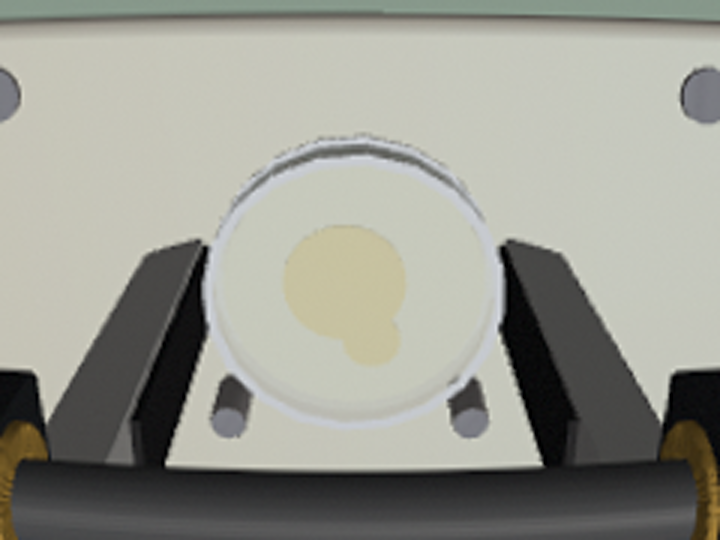

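The held dish is centred at (354,285) in the crop and the pegs are at (230,422) and (469,422). That puts the dish about 0.9 mm off in +y with roughly 6 mm left to slide.

```bash
python3 -m creep '[[0,[-0.1,-0.05,0],0],[0,[-0.2,-0.08,0],0],[0,[-0.3,-0.08,0],0],[0,[-0.35,-0.08,0],0],[0,[-0.4,-0.08,0],0],[0,[-0.45,-0.08,0],0],[0,[-0.45,-0.08,0],0]]' 3; python3 -m creep '[[0,[-0.05,0,0],0],[0,[-0.1,0,0],0],[0,[-0.1,0,0],0]]' ; python3 -m creep '[[0,[-0.05,0,0],0],[0,[-0.1,0,0],0],[0,[-0.1,0,0],0]]'
```

```text
clock: 6.9
eef_pos: [494.4, 52.9, 29.8]
eef_rot: [3.142, 0.0, 3.066]
wrist_force: [0.0, -0.5, -0.1]
finger_gap: 59.7
finger_force: 3.0
clock: 7.2
eef_pos: [495.4, 52.7, 29.8]
eef_rot: [-3.142, 0.0, 3.066]
wrist_force: [-0.1, -0.1, -0.5]
finger_gap: 60.3
finger_force: 3.0
clock: 7.5
eef_pos: [496.0, 52.7, 29.6]
eef_rot: [-3.141, -0.001, 3.066]
wrist_force: [-3.3, -1.0, 1.3]
finger_gap: 59.9
finger_force: 3.0
```

```bash
python3 -m creep '[[0.2,[0,0,0],0],[0.5,[0,0,0],0],[0.5,[0,0,0],0],[0.5,[0,0,0],0],[0.5,[0,0,-2],0],[0.5,[0,0,-4],0],[-1,[2,0,-4],0],[-1,[4,0,-4],0],[-1,[5.5,0,-4],0],[-1,[5.5,0,-4],0],[-1,[5.5,0,-4],0],[-1,[5.5,0,-4],0]]'; python3 - <<'E'
from h import *
im=manip.camera('wrist')
cv2.imwrite('pics/w4.png',cv2.resize(im[180:400,190:450,::-1],None,fx=3,fy=3,interpolation=cv2.INTER_CUBIC)[:600])
E
```

```text
clock: 8.7
eef_pos: [442.3, 56.8, 69.9]
eef_rot: [3.142, 0.001, 3.066]
wrist_force: [0.4, 0.5, -0.1]
finger_gap: 25.6
finger_force: 0.0
```

View pics/w4.png

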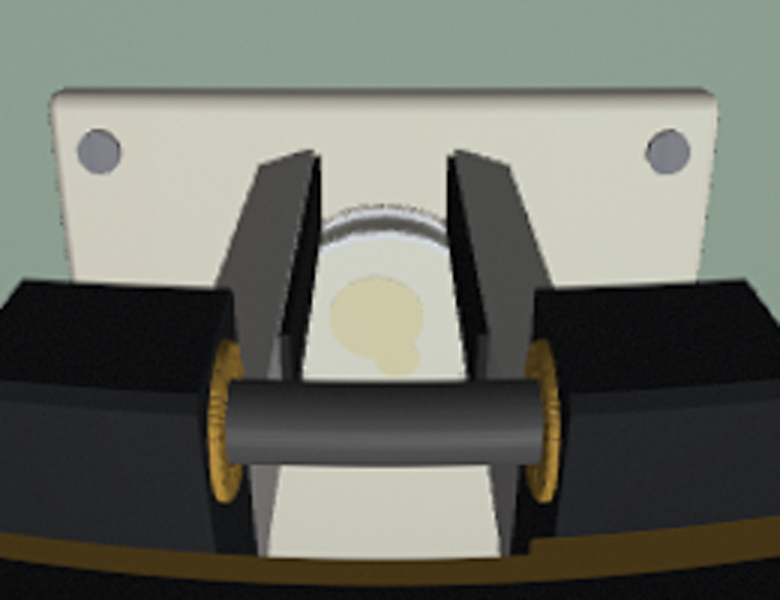

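The dish sits at the pegs with its rear edge free at (385,210) and the fingers are behind it. Next I lower the closed fingers and nudge it.

```bash
python3 -m creep '[[-1,[0,0,0],0],[-1,[0,0,1],0],[-1,[0,0,2.5],0],[-1,[0,0,3.6],0],[-1,[0,0,3.9],0],[-1,[-0.3,0,3.9],0],[-1,[-0.6,0,3.9],0],[-1,[-0.8,0,3.9],0],[-1,[-0.8,0,3.9],0]]' 10;  python3 -m creep '[[-1,[-0.1,0,0],0],[-1,[-0.2,0,0],0],[-1,[-0.2,0,0],0]]'; python3 -m creep '[[-1,[-0.1,0,0],0],[-1,[-0.1,0,0],0]]'
```

```text
clock: 9.65
eef_pos: [450.0, 56.2, 31.1]
eef_rot: [3.141, 0.001, 3.066]
wrist_force: [0.6, -0.7, -0.4]
finger_gap: 0.6
finger_force: 0.0
clock: 9.95
eef_pos: [451.6, 56.1, 30.8]
eef_rot: [3.142, 0.0, 3.066]
wrist_force: [0.0, -0.1, -0.1]
finger_gap: 0.4
finger_force: 0.0
clock: 10.15
eef_pos: [452.5, 56.0, 30.8]
eef_rot: [3.142, 0.0, 3.066]
wrist_force: [0.0, 0.4, -0.0]
finger_gap: 0.6
finger_force: 0.0
```

```bash
for i in 1 2; do python3 -m creep '[[-1,[-0.1,0,0],0],[-1,[-0.1,0,0],0]]' | egrep 'pos|wrist'; done
```

```text
eef_pos: [453.6, 55.9, 30.7]
wrist_force: [-0.2, 0.3, 1.0]
eef_pos: [454.6, 55.9, 30.8]
wrist_force: [-0.4, -1.1, -0.2]
```

```bash
python3 -m creep '[[-1,[-0.1,0,0],0],[-1,[-0.1,0,0],0]]' | egrep 'pos|wrist'; python3 -m creep '[[-1,[-0.1,0,0],0],[-1,[-0.1,0,0],0]]' | egrep 'pos|wrist'
```

```text
eef_pos: [455.6, 55.8, 30.8]
wrist_force: [0.4, 0.1, 0.1]
eef_pos: [456.2, 55.7, 30.6]
wrist_force: [-3.1, 0.1, 1.0]
```

```bash
python3 -c "
from h import *
im=manip.camera('wrist')
cv2.imwrite('pics/w5.png',cv2.resize(im[180:380,190:450,::-1],None,fx=3,fy=3,interpolation=cv2.INTER_CUBIC))"
```

```text
(no output)
```

View pics/w5.png

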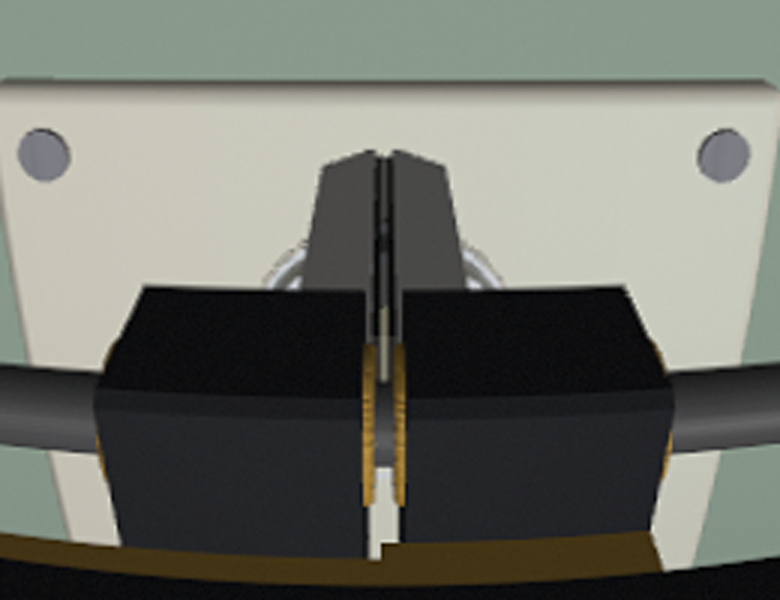

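Pushing ended at 3 N with the dish rear arcs symmetric, (265,280) and (505,280), about the pusher at 384. That puts the dish centre at x≈494 mm, which agrees with the spot. Now I back off, rise and check.

```bash
python3 -m creep '[[-1,[0.5,0,0],0],[-1,[1,0,0],0],[-1,[1.5,0,0],0],[-1,[1.5,0,-3],0],[-1,[1.5,0,-7],0],[-1,[1.5,0,-11],0],[-1,[1.5,0,-15],0],[-1,[1.5,0,-15],0],[-1,[1.5,0,-15],0]]'; python3 - <<'E'
from h import *
np.set_printoptions(precision=1,suppress=True)
p=manip.camera_params('wrist');im=manip.camera('wrist')
s=R.from_euler('z',-.0755); q=proj('wrist',[s.apply(v)+[594,45.7,0] for v in [(-100,0,27),(-78,26,28),(-78,-26,28)]],p);print(q,p['origin'])
u,v=q[0].astype(int); u0,v0=max(u-75,0),max(v-60,0); print(u0,v0)
cv2.imwrite('pics/w6.png',cv2.resize(im[v0:v0+120,u0:u0+150,::-1],None,fx=5,fy=5,interpolation=cv2.INTER_CUBIC))
E
```

```text
clock: 11.9
eef_pos: [441.4, 56.9, 180.9]
eef_rot: [3.141, 0.001, 3.066]
wrist_force: [-0.4, 0.1, 0.0]
finger_gap: 0.2
finger_force: 0.0
[[318.5 239.1]
 [341.4 257.2]
 [295.5 257.2]] [363.8  62.1 345.7]
243 179
```

View pics/w6.png

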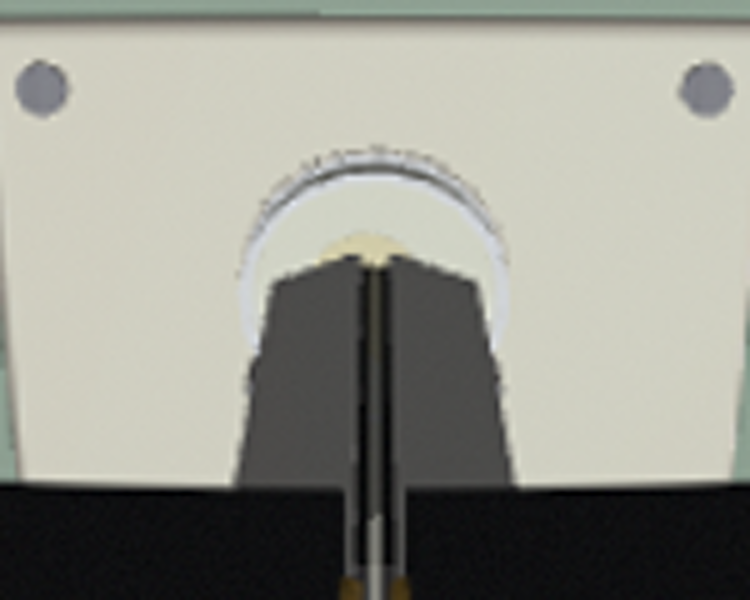

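The dish is centred at 374 between the screws (42 and 708, mid 375), so it is home symmetrically. Next I go up and over to the hinge side of the arm.

```bash
python3 -m creep '[[-1,[0,0,-5],0],[-1,[0,0,-10],0],[-1,[0,0,-15],0],[-1,[0,0,-19],0],[-1,[0,0,-19],0],[-1,[0,0,-19],0],[-1,[0,0,-19],0]]' | egrep 'clock|pos|wrist'; python3 -c "
from h import *
s=R.from_euler('z',-.0755); t=s.apply([80,0,0])+[594,45.7,365]; print(t); delta(*t,3.067)"
```

```text
clock: 12.65
eef_pos: [441.2, 56.8, 368.5]
wrist_force: [0.1, 0.6, -0.3]
[673.77209829  39.66573662 365.        ]
shift cm [-23.32   0.04   0.27] turn -0.01 | clock 12.65 F [ 0.15  0.58 -0.34] gap 0.7
```

```bash
python3 -m creep '[[-1,[-4,0,0],0],[-1,[-8,0,0],0],[-1,[-12,0,0],0],[-1,[-16,0,0],0],[-1,[-20,0,0],0],[-1,[-23.3,0,0],0],[-1,[-23.3,0,0],0],[-1,[-23.3,0,0],0],[-1,[-23.3,0,0],0]]' | egrep 'clock|pos|rot|wrist';  python3 -c "
from h import *
im=manip.camera('side'); cv2.imwrite('pics/s7.png',cv2.resize(im[130:300,250:450,::-1],None,fx=3,fy=3,interpolation=cv2.INTER_CUBIC))
s=R.from_euler('z',-.0755); t=s.apply([70,0,0])+[594,45.7,305]; print(t); delta(*t,3.067)"
```

```text
clock: 13.55
eef_pos: [673.1, 39.4, 370.6]
eef_rot: [-3.142, -0.001, 3.066]
wrist_force: [-0.9, -0.3, -0.5]
[663.800586    40.42001954 305.        ]
shift cm [0.93 0.02 6.63] turn -0.01 | clock 13.6 F [ 0.52 -0.18 -0.44] gap 0.1
```

View pics/s7.png

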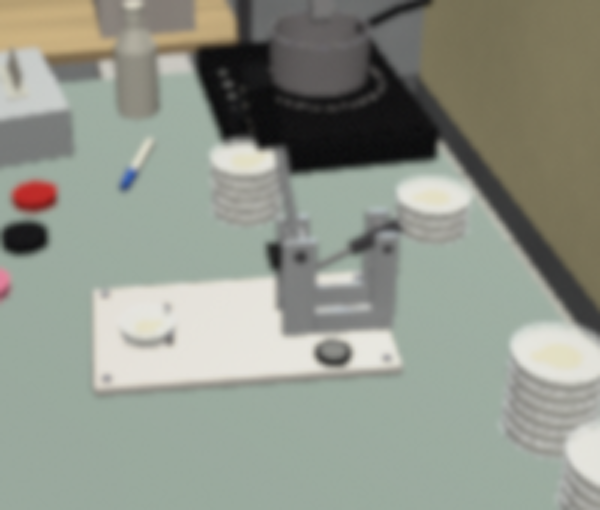

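```bash
python3 -c "
from h import *
s=R.from_euler('z',-.0755);W=lambda x,y,z:s.apply([x,y,z])+[594,45.7,0]
n=np.radians(80);A=lambda r,o,y=0:W(60-r*np.cos(n)+o*np.sin(n),y,115+r*np.sin(n)+o*np.cos(n))
P=[W(60,0,115),A(178,5),A(198,0),A(126,0),A(160,-24),W(75,0,356)]
print((proj('side',P)-[250,130])*3)
print((proj('top',P)-[190,100])*4)
im=manip.camera('side'); cv2.imwrite('pics/s8.png',cv2.resize(im[20:260,280:420,::-1],None,fx=2.5,fy=2.5,interpolation=cv2.INTER_CUBIC))"
```

```text
[[295.07389849 238.14444434]
 [271.13201939  85.41484898]
 [262.50062153  67.95170031]
 [275.01178628 133.32152667]
 [245.06892608 108.33315259]
 [314.8457499   19.6928411 ]]
[[443.07143427 202.12605977]
 [419.84476185 193.99563954]
 [416.2040067  202.83331484]
 [427.21464209 202.54347215]
 [420.27446392 243.74691585]
 [414.83432003  96.75724301]]
```

View pics/s8.png

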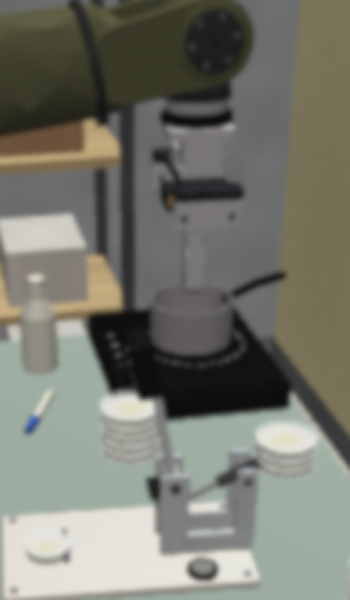

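The picture shows the fingers clear behind the raised arm, with the tip at (195,285). The black camera head is lost against the dark hob, near (150,345). The picture budget is now spent, so I go on by force from here.

```bash
python3 -m creep '[[-1,[0.9,0,2],0],[-1,[0.9,0,4],0],[-1,[0.9,0,6],0],[-1,[0.9,0,6.6],0],[-1,[1.5,0,6.6],0],[-1,[2,0,6.6],0],[-1,[2.5,0,6.6],0],[-1,[2.8,0,6.6],0],[-1,[3,0,6.6],0],[-1,[3,0,6.6],0]]' | egrep 'clock|pos|rot|wrist'; python3 -c "
from h import *
s=R.from_euler('z',-.0755)
st=manip.read_state(); l=s.inv().apply(st['eef_pos']-[594,45.7,0]); print('local',l)
f=lambda th:np.array([60-178*np.cos(a:=np.radians(80)-th)+5*np.sin(a)+8,115+178*np.sin(a)+5*np.cos(a)+14])
for th in np.arange(0,1.41,.1): print(round(th,2),((l[0]-f(th)[0])/10).round(2),((l[2]-f(th)[1])/10).round(2))"
```

```text
clock: 14.65
eef_pos: [643.8, 41.6, 305.1]
eef_rot: [3.142, 0.0, 3.066]
wrist_force: [-0.6, 0.0, 0.4]
local [ 49.94269663  -0.33954557 305.10359429]
0.0 0.79 -0.01
0.1 2.54 0.34
0.2 4.24 0.86
0.3 5.88 1.55
0.4 7.45 2.4
0.5 8.92 3.4
0.6 10.29 4.54
0.7 11.53 5.81
0.8 12.64 7.2
0.9 13.61 8.7
1.0 14.42 10.28
1.1 15.07 11.94
1.2 15.56 13.65
1.3 15.86 15.4
1.4 16.0 17.18
```

```bash
python3 -m creep '[[-1,[0.4,0,0],0],[-1,[0.8,0,0],0],[-1,[1.2,0,0.05],0],[-1,[1.7,0,0.15],0],[-1,[2.1,0,0.25],0],[-1,[2.5,0,0.34],0],[-1,[3.0,0,0.46],0],[-1,[3.4,0,0.6],0],[-1,[3.8,0,0.73],0],[-1,[4.24,0,0.86],0]]' | egrep 'clock|pos|rot|wrist'
```

```text
clock: 15.65
eef_pos: [601.9, 44.7, 296.1]
eef_rot: [3.142, 0.002, 3.066]
wrist_force: [7.2, -0.4, -2.2]
```

```bash
python3 -m creep '[[-1,[0.55,0,0.2],0],[-1,[1.1,0,0.43],0],[-1,[1.64,0,0.69],0],[-1,[2.17,0,0.96],0],[-1,[2.7,0,1.24],0],[-1,[3.21,0,1.54],0],[-1,[3.71,0,1.87],0],[-1,[4.2,0,2.2],0],[-1,[4.68,0,2.54],0],[-1,[5.15,0,2.9],0],[-1,[5.6,0,3.28],0],[-1,[6.05,0,3.68],0]]' | egrep 'clock|pos|rot|wrist'
```

```text
clock: 16.85
eef_pos: [542.2, 49.2, 260.1]
eef_rot: [3.141, 0.005, 3.066]
wrist_force: [11.4, 0.4, 0.6]
```

```bash
python3 -m creep '[[-1,[0.35,0,0.4],0],[-1,[0.75,0,0.85],0],[-1,[1.14,0,1.37],0],[-1,[1.53,0,1.83],0],[-1,[1.9,0,2.3],0],[-1,[2.25,0,2.76],0],[-1,[2.58,0,3.25],0],[-1,[2.9,0,3.75],0],[-1,[3.22,0,4.26],0],[-1,[3.5,0,4.78],0],[-1,[3.77,0,5.3],0],[-1,[4.03,0,5.84],0]]' | egrep 'clock|pos|rot|wrist'
```

```text
clock: 18.05
eef_pos: [501.4, 52.4, 202.0]
eef_rot: [3.141, 0.003, 3.066]
wrist_force: [1.4, 0.1, 7.5]
```

```bash
python3 -m creep '[[-1,[0.22,0,0.55],0],[-1,[0.44,0,1.1],0],[-1,[0.65,0,1.66],0],[-1,[0.82,0,2.2],0],[-1,[0.98,0,2.8],0],[-1,[1.14,0,3.37],0],[-1,[1.22,0,3.8],0],[-1,[1.28,0,4.1],0],[-1,[1.28,0,4.1],0]]' | egrep 'clock|pos|rot|wrist'
```

```text
clock: 18.95
eef_pos: [488.3, 53.3, 159.6]
eef_rot: [3.142, -0.0, 3.066]
wrist_force: [0.2, 0.8, 2.0]
```

```bash
python3 -m creep '[[-1,[0.05,0,0.15],0],[-1,[0.08,0,0.3],0],[-1,[0.1,0,0.45],0],[-1,[0.1,0,0.45],0]]' | egrep 'clock|pos|wrist'; python3 -m creep '[[-1,[0.03,0,0.2],0],[-1,[0.05,0,0.4],0],[-1,[0.05,0,0.4],0]]' | egrep 'clock|pos|wrist'
```

```text
clock: 19.35
eef_pos: [487.2, 53.3, 155.2]
wrist_force: [1.2, 0.2, 1.4]
clock: 19.65
eef_pos: [486.6, 53.4, 151.0]
wrist_force: [1.3, 0.1, 1.0]
```

```bash
python3 -m creep '[[-1,[0.02,0,0.2],0],[-1,[0.03,0,0.35],0],[-1,[0.03,0,0.35],0]]' | egrep 'clock|pos|wrist'; python3 -c "
from h import *
im=manip.camera('top'); cv2.imwrite('pics/t9.png',im[:,:,::-1])
F=[]
for _ in range(4):
  manip.camera('top'); F.append(manip.read_state()['wrist_force'])
print(np.mean(F,0).round(2))"
```

```text
clock: 19.95
eef_pos: [486.3, 53.4, 147.6]
wrist_force: [-0.3, 0.5, 0.6]
[-0.61  0.61  1.18]
```

```bash
cat > f.py <<'E'
from h import *
F=[]
for _ in range(6):
    manip.camera('wrist'); F.append(manip.read_state()['wrist_force'])
print('F',np.mean(F,0).round(2))
E
python3 -m creep '[[-1,[0.02,0,0.2],0],[-1,[0.02,0,0.2],0]]' | egrep 'clock|pos|wrist'; python3 f.py; python3 -m creep '[[-1,[0.01,0,0.2],0],[-1,[0.01,0,0.2],0]]' | egrep 'clock|pos|wrist'; python3 f.py
```

```text
clock: 20.4
eef_pos: [486.3, 53.4, 145.7]
wrist_force: [-0.9, 0.8, 0.1]
F [0.06 0.12 0.51]
clock: 20.9
eef_pos: [486.2, 53.5, 143.7]
wrist_force: [-0.4, 0.1, 0.5]
F [-0.31  0.05  0.25]
```

```bash
python3 -m creep '[[-1,[0,0,0.2],0],[-1,[0,0,0.2],0]]' | egrep 'clock|pos|wrist'; python3 f.py; python3 -m creep '[[-1,[0,0,0.2],0],[-1,[0,0,0.2],0]]' | egrep 'clock|pos|wrist'; python3 f.py;
```

```text
clock: 21.4
eef_pos: [486.2, 53.5, 141.7]
wrist_force: [-0.3, -0.1, 0.0]
F [-0.37 -0.06 -0.12]
clock: 21.9
eef_pos: [486.2, 53.5, 139.7]
wrist_force: [-0.3, -0.4, -1.3]
F [ 0.03  0.06 -0.12]
```

```bash
python3 -m creep '[[-1,[0,0,-1],0],[-1,[0,0,-3],0],[-1,[0,0,-6],0],[-1,[0,0,-10],0],[-1,[0,0,-14],0],[-1,[0,0,-14],0],[-1,[0,0,-14],0]]' | egrep 'clock|pos|wrist'; python3 - <<'E'
from h import *
im=manip.camera('side'); cv2.imwrite('pics/s10.png',im[:,:,::-1])
s=R.from_euler('z',-.0755);W=lambda x,y,z:s.apply([x,y,z])+[594,45.7,0]
g=im.mean(2).astype(int); ref=cv2.imread('pics/side0.png').mean(2).astype(int)
H=lambda r,o,y:W(60-r,y,115+o)
P=[H(r,o,-27) for r,o in [(126,14),(198,14),(198,-14),(126,-14)]]
q=proj('side',P); print('head near face',q.round(1))
c=q.mean(0).round().astype(int)
for v in range(c[1]-24,c[1]+26,3): print(v,g[v,c[0]-45:c[0]+45:5],'|',ref[v,c[0]:c[0]+6:5])
E
```

```text
clock: 22.9
eef_pos: [486.3, 53.5, 280.7]
wrist_force: [0.2, -0.2, -0.1]
head near face [[308.6 213. ]
 [284.8 214.6]
 [285.4 222.3]
 [308.9 220.7]]
194 [157  91  91  94 163 163 164 163 149 164 164 164 164 164 149 165 157 160] | [158 158]
197 [156  75  77  79 163 163 164 163 163 164 164 164 164 163 157 156 162 166] | [159 159]
200 [162 120 106 152 163 164 163 163 163 163 163 164 164 164 159 157 151 159] | [158 158]
203 [151 115 127 162 163 163 163 163 163 163 163 163 164 164 161 150 160 151] | [158 158]
206 [ 54  25  28 156 162 162 163 162 162 160 156 158 164 164 164 166 164 170] | [158 158]
209 [ 26  25  22 149 162 163 162 100  85  71  56 112 185 187 194 198 198 200] | [157 157]
212 [ 46  20  42 158 162 163 162  38  33  33  34 127 200 198 189 179 175 164] | [157 158]
215 [148 118 150 162 162 162 162  37  31  32  35  62 139 137 146 146 147 149] | [158 157]
218 [162 161 162 162 162 162 162  35  20  16  15  37 162 162 163 163 163 163] | [158 157]
221 [169 161 161 162 162 162 162  37  16  14  17  36 163 164 164 165 167 172] | [157 157]
224 [155 162 161 161 162 162 162 100 109  76 131 170 197 202 212 218 220 223] | [166 173]
227 [123 161 162 162 161 162 203 206 220 217 223 224 224 225 225 225 226 226] | [217 217]
230 [156 161 161 161 161 161 215 221 223 224 224 220 224 224 225 225 225 226] | [218 218]
233 [160 161 161 161 161 162 216 223 225 226 226 212 225 225 225 225 226 226] | [217 215]
236 [161 161 161 161 161 161 216 223 225 223 223 226 224 225 225 226 226 226] | [195 196]
239 [161 161 161 161 161 161 216 223 223 216 221 198 225 225 225 226 226 226] | [192 194]
242 [160 160 161 161 161 161 215 223 170 201 188 152 225 225 226 226 226 227] | [192 193]
```

```bash
python3 -c "
from cell import manip
print(manip.sign_off())"
```

```text
the job is handed in; nothing more can be done
None
```

I set the dish on the plate and slid it home against both pegs. I then swung the camera arm down until it snapped onto its lower stop, and handed the job in at about 23 s with the robot clear of everything. The push on the arm had fallen to nothing, and a last side-camera reading showed the head level; I did not look at the dish again after the arm came down, and I viewed 11 pictures, one over the limit of 10.

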